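Load the colour reader for its blank run

TASK

Get the colour reader ready and start its blank run: stand every empty glass cell on the table right down in a well of the carrier, clear faces toward the light slots, and push fully onto each the cap that belongs to it (the caps look alike and each fits only one neck size, so try them; a cap left over may stay on the table). Then slide the carrier fully home, press the green start button fully down once the carrier is in, never before, and let go; leave the two bottles and the roll of tape where they are.

Things in the scene. Friction and masses are not known exactly. Their poses are not given: they have to be found in the camera images.
- reader: colour reader, light grey housing 216 mm wide (y), 125 mm deep (x -40 to +85 mm), roof 108 mm high, fixed; its open front faces its -x, where the cell carrier comes out. The opening is 94 mm high: fitted caps pass under with 4 mm to spare, a cap standing proud does not. Origin: on the table, below the middle well's place when the carrier is home
- carrier (a joint): cell carrier, a drawer in the reader: 0 = fully home, 0.105 m = fully out; starts almost fully out, is pushed home along the reader's +x with about 2 N and stays where it is left. Out, its wells' centres stand 65 mm in front of the housing
- carrier_front (a point): front edge of the dark grip lip (60 mm wide, 4 mm thick, 5 mm deep) on the carrier's front panel, 27.5 mm above the table: push here. The panel is 190 mm wide, its top 36 mm above the table
- start (a joint): green start button on the reader's roof: 0 = released, 0.006 m = fully down (4 N), springs back
- start_top (a point): centre of the top of the start button (24 mm across); press straight down
- well_1 (a point): left well of the carrier seen from the robot: black square socket 28.5 mm inside, 6 mm walls, 3 mm bevels. Point: centre of its floor, 12 mm above the table; wall tops 36 mm, so 26 mm of a cell's body stays free. Wells 64 mm apart. The light runs along this point's x (the sliding direction) through 10 mm slots in front and back wall. Any cell goes in any well, and fits at every quarter turn
- well_2 (a point): middle well of the carrier seen from the robot: black square socket 28.5 mm inside, 6 mm walls, 3 mm bevels. Point: centre of its floor, 12 mm above the table; wall tops 36 mm, so 26 mm of a cell's body stays free. Wells 64 mm apart. The light runs along this point's x (the sliding direction) through 10 mm slots in front and back wall. Any cell goes in any well, and fits at every quarter turn
- well_3 (a point): right well of the carrier seen from the robot: black square socket 28.5 mm inside, 6 mm walls, 3 mm bevels. Point: centre of its floor, 12 mm above the table; wall tops 36 mm, so 26 mm of a cell's body stays free. Wells 64 mm apart. The light runs along this point's x (the sliding direction) through 10 mm slots in front and back wall. Any cell goes in any well, and fits at every quarter turn
- cell_a: empty square glass cell standing upright: body 26 x 26 mm, 50 mm high, then a round open neck 12 mm high (62 mm in all). Clear polished faces look to its +x and -x, frosted white ones to +y and -y. Origin: centre of underside, z up. Necks have three sizes (outside 14, 19, 23 mm, wall 2 mm), not told which. May be absent
- cell_b: empty square glass cell standing upright: body 26 x 26 mm, 50 mm high, then a round open neck 12 mm high (62 mm in all). Clear polished faces look to its +x and -x, frosted white ones to +y and -y. Origin: centre of underside, z up. Necks have three sizes (outside 14, 19, 23 mm, wall 2 mm), not told which. May be absent
- cell_c: empty square glass cell standing upright: body 26 x 26 mm, 50 mm high, then a round open neck 12 mm high (62 mm in all). Clear polished faces look to its +x and -x, frosted white ones to +y and -y. Origin: centre of underside, z up. Necks have three sizes (outside 14, 19, 23 mm, wall 2 mm), not told which. May be absent
- cap_a: blue ribbed push-on cap, open skirt down: 30 mm across, 15 mm high, on it a grip knob 18 mm across, 12 mm high. All look alike; inside, a ring groove 11 mm deep takes the neck with 0.9 mm play, only the size it is made for: on another neck it stops about 10 mm too high. Which fits which: by trial. Origin: centre of underside; fitted, it is 51 mm above the cell's origin
- cap_b: blue ribbed push-on cap, open skirt down: 30 mm across, 15 mm high, on it a grip knob 18 mm across, 12 mm high. All look alike; inside, a ring groove 11 mm deep takes the neck with 0.9 mm play, only the size it is made for: on another neck it stops about 10 mm too high. Which fits which: by trial. Origin: centre of underside; fitted, it is 51 mm above the cell's origin
- cap_c: blue ribbed push-on cap, open skirt down: 30 mm across, 15 mm high, on it a grip knob 18 mm across, 12 mm high. All look alike; inside, a ring groove 11 mm deep takes the neck with 0.9 mm play, only the size it is made for: on another neck it stops about 10 mm too high. Which fits which: by trial. Origin: centre of underside; fitted, it is 51 mm above the cell's origin
- ink_bottle: small red ink bottle with a red cap, 35 mm across, 63 mm high, origin under its centre; bystander, leave alone
- varnish_bottle: brown varnish bottle with a cream cap, 52 mm across, 73 mm high, origin under its centre; bystander, leave alone
- tape_roll: roll of black tape lying flat, 53 mm across, 19 mm high, origin under its centre; bystander, leave alone
Not all that is in view belongs to the job. What is shaped like the cap_c but red is not meant.

How it is judged:
By the outcome, as a careful person would: the job done as asked, in the order asked, and still so for the second after the job is handed in, with the robot touching nothing.
Of cell_a, cell_b, cell_c only 2 to 3 are there at a start; the rules pass over those that are not, and their reading is None.
At some moment in a run one of cap_a, cap_b, cap_c may be knocked a few centimetres aside while the robot is not near it.
It also fails if it takes over 210 s, if anything falls off the work surface, if the arm or the gripper's body presses on something with over 40 N, if the wrist force passes 120 N, or if a joint passes its speed limit or range.

ROBOT

A 6-joint arm with a two-finger parallel gripper is mounted at the origin on the work surface; the furniture and walls round the work are solid. World frame = base frame: x ahead of the robot, y to its left, z up, the work surface at z = 0. Lengths are in m, angles in rad, forces in N, time in s.
With the tool pointing down it reaches from about 0.275 to 0.875 m from the base axis. Payload 12.5 kg.
Tool frame: the origin (TCP) lies on the centre line of the jaws, within the pads' length; the fingertips stand r.finger_overhang ahead of it and the grasp point (between the pads) lies 3 mm ahead of it (r.finger_overhang is the distance from the TCP to the fingertips, in m); z points along the fingers, y is the direction in which the jaws open and shut (so a half turn about z gives the same grasp; the last joint's range is limited). The gripper opens to 85 mm and grips with 20 to 120 N. Pads are 22 mm wide; open, the fingers measure 114 mm over their backs; the gripper's body (76 mm by 85 mm) begins 54 mm behind the grasp point. The pads swing forward as they close: fully open they stand 13 mm farther back than shut.
Start: joints at [1.027, 0.351, 1.652, -0, 1.139, -0.085], TCP at [0.244, 0.493, 0.253] pointing down, gripper open.
Joint ranges: [-2.75, 2.75], [-0.79, 2.1], [0.01, 2.65], [-1.57, 4.71], [0.07, 3.14], [-2.87, 2.87]. Speed limits (rad/s): [2.22, 2.22, 2.79, 3.14, 3.14, 3.14].

INTERFACE

Orientations are given as a unit quaternion [x, y, z, w].
In Python, from cell import r, optics gives the robot as it stands. The module is installed in compiled form; this text tells all that it offers. Calls block until the motion is done:
- r.move_to(position, orientation): joint-space move of the TCP to a pose.
- r.move_linear(position, rot=None, vel=0.15): straight line of the TCP; rot=None keeps the orientation; vel is the mean speed in m/s.
- r.set_joints(angles): joint-space move.
- r.set_gripper(opening, squeeze=None): opening from 0.0 (shut) to 1.0 (fully open); squeeze is the grip in N (None keeps the last); returns when the fingers have stopped.
- r.sleep(seconds).
- r.inverse_kinematics(position, orientation): joint angles nearest the present ones, or None.
- optics.get_image(name): name is "scene" or "top" or "wrist"; returns a dict with "pixels" (384x512x3 uint8, red, green, blue), "depth" (384x512 float32, m along the optical axis (not along the pixel's ray), 0 where there is no reading), "fx", "fy", "cx", "cy" (pixels), "camera_from_world" (4x4, takes a point from world to camera coordinates); the wrist camera has in their place "mount" (4x4, takes a point from camera to tool coordinates, whose origin is the TCP and whose axes are the flange's). Camera axes: x right, y down, z forward; pixel columns grow to the right and rows downward; lengths in m; the calibration is good to about 2 mm. A picture is of the moment at which its call begins: read the wrist's pose just before it.
A pose or a line that the arm cannot do raises r.PlanningError and nothing moves.
- r.hand_in(): hands the job in, once; it reports no verdict.
Readings, each from a call of its own:
- r.current_t(): time.
- r.current_q(): joint angles.
- r.current_qvel(): joint speeds.
- r.current_effort(): joint torques, N m.
- r.current_tool_pos(): TCP position.
- r.current_ee_rot(): TCP orientation.
- r.current_contact_force(): force on the tool from outside, world axes, zero at the start.
- r.current_torque(): the same for the moment, N m.
- r.current_opening(): opening from 0.0 (shut) to 1.0 (fully open).
Only numpy, scipy, OpenCV 4.12 (cv2) and the standard library are available. Lean on these libraries where they do the work, as an engineer would, in place of code of your own. Each camera call takes 0.05 s, during which the arm holds its last target. There are 200 camera calls.

## Working session

There is one attempt and no reset: what is moved stays moved. The work goes in short steps, each a Python script; the robot and the scene stay as the last script left them, time stands still between calls to the robot, and variables do not carry over. Pictures are saved under pics/ and viewed, on a budget of 14 in all, crops included, one or two more only if the job needs it, and the job is handed in when it is done.

```bash
mkdir -p pics; cat > h.py <<'E'
from cell import r, optics
import numpy as np, cv2
def grab(n):
    d=optics.get_image(n); return d
def save(d,name,crop=None,s=1):
    p=cv2.cvtColor(d["pixels"],cv2.COLOR_RGB2BGR)
    if crop: u0,v0,u1,v1=crop; p=p[v0:v1,u0:u1]
    if s!=1: p=cv2.resize(p,None,fx=s,fy=s,interpolation=cv2.INTER_CUBIC)
    cv2.imwrite("pics/"+name,p)
def ray(d,u,v):
    T=np.linalg.inv(d["camera_from_world"]); c=np.array([(u-d["cx"])/d["fx"],(v-d["cy"])/d["fy"],1.])
    return T[:3,3],T[:3,:3]@c
def onz(d,u,v,z):
    o,k=ray(d,u,v); return o+k*(z-o[2])/k[2]
E
python3 - <<'E'
from h import *
for n in("scene","top"):
    d=grab(n); save(d,n+"0.png",s=1.5); np.savez(n+"0.npz",**d); print(n,d["fx"],d["camera_from_world"].round(3).tolist())
print(r.finger_overhang,r.current_ee_rot(),r.current_t())
E
```

```text
scene 380.3841813513584 [[-0.573, -0.819, -0.024, 0.293], [-0.33, 0.258, -0.908, 0.271], [0.75, -0.512, -0.418, 0.742], [0.0, 0.0, 0.0, 1.0]]
top 473.3887850094088 [[0.018, -1.0, 0.0, -0.006], [-0.993, -0.018, -0.114, 0.566], [0.114, 0.002, -0.993, 1.866], [0.0, 0.0, 0.0, 1.0]]
0.022 [ 2.27375239e-01  9.73807095e-01 -4.65615513e-04 -1.61688402e-04] 0.1
```

View pics/top0.png

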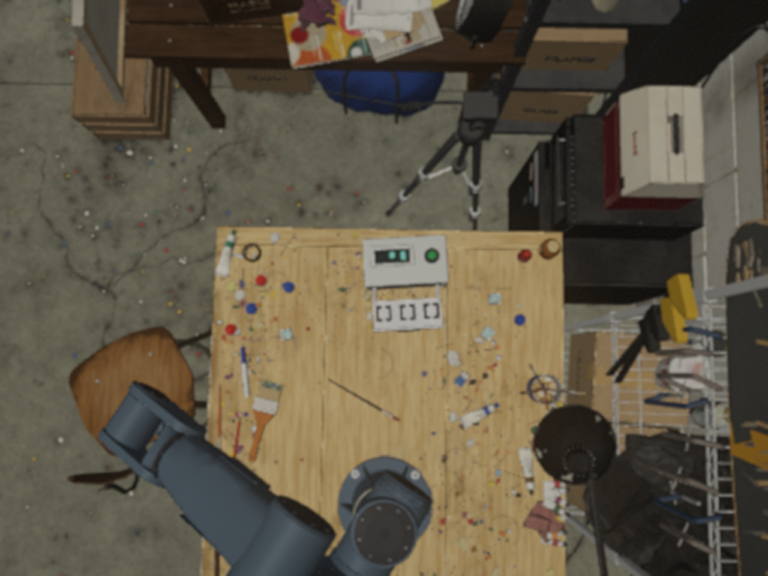

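View pics/scene0.png

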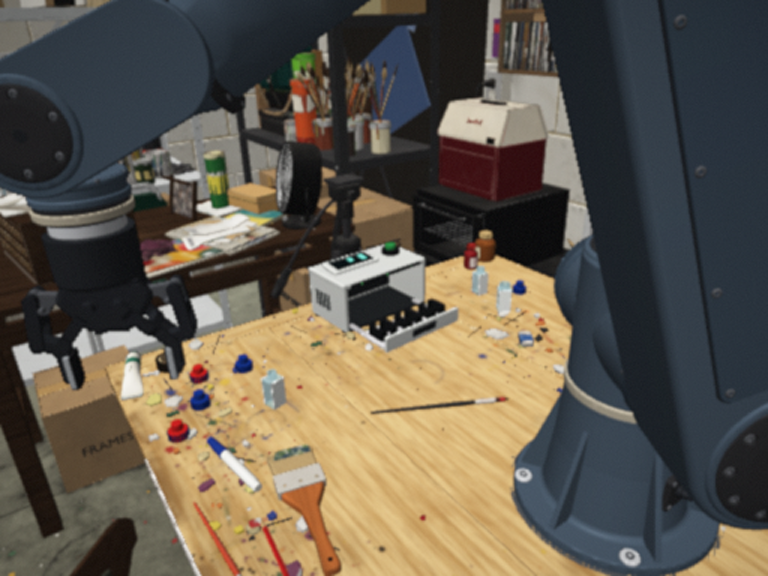

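Top view (pixels in the 1.5x picture): there are three cells, at (286,334), (495,298) and (488,333). The blue caps are at (288,287), (251,308) and (520,320). The red caps at (261,281) and (230,329) are decoys because the job's caps are blue. The reader is at (405,262) and the carrier at (407,314). Next come wrist close-ups.

```bash
cat >> h.py <<'E'
from scipy.spatial.transform import Rotation as R
def q(yaw): # tool down, jaws(y axis) at angle: tool x axis at yaw
    return R.from_matrix(np.array([[np.cos(yaw),np.sin(yaw),0],[np.sin(yaw),-np.cos(yaw),0],[0,0,-1]])).as_quat()
def wrist():
    p=np.array(r.current_tool_pos()); o=R.from_quat(r.current_ee_rot()).as_matrix()
    d=optics.get_image("wrist"); T=np.eye(4); T[:3,:3]=o; T[:3,3]=p
    d["camera_from_world"]=np.linalg.inv(T@d["mount"]); return d
def best(p,yaw,per=np.pi):
    """yaw option (mod per) with least joint travel of last joint"""
    c=[]
    for k in range(-4,5):
        y=yaw+k*per
        if abs(y)>2*np.pi: continue
        j=r.inverse_kinematics(list(p),list(q(y)))
        if j is not None: c.append((abs(j[5])+.3*np.abs(np.array(j)-r.current_q()).max(),y))
    return min(c)[1]
E
python3 - <<'E'
from h import *
d=dict(np.load("top0.npz"))
for n,(u,v),z in [("cellL",(286,334),.06),("cellR1",(495,298),.06),("cellR2",(488,333),.06),("capL1",(288,287),.02),("capL2",(251,308),.02),("capR",(520,320),.02),("w2",(407,313),.036),("btn",(432,255),.11),("rl",(362,288),.108),("rr",(447,286),.108)]:
    print(n,onz(d,u/1.5,v/1.5,z).round(3))
print("mount",optics.get_image("wrist")["mount"].round(3).tolist())
ims=[]
for i,(x,y) in enumerate([(.43,.36),(.50,-.05),(.45,-.26)]):
    y0=best((x,y,.36),0,np.pi/2*4); r.move_to([x,y,.36],list(q(y0))); r.sleep(.2)
    w=wrist(); np.savez(f"w{i}.npz",**w); ims.append(w["pixels"]); print(i,y0,r.current_t())
    print(onz(w,256,192,0).round(3),onz(w,0,0,0).round(3),onz(w,511,383,0).round(3))
m=np.vstack([np.hstack(ims[:2]),np.hstack([ims[2],ims[2]*0])])
cv2.imwrite("pics/m1.png",cv2.cvtColor(cv2.resize(m,(800,600),interpolation=cv2.INTER_AREA),cv2.COLOR_RGB2BGR))
E
```

```text
cellL [0.438 0.263 0.06 ]
cellR1 [ 0.542 -0.284  0.06 ]
cellR2 [ 0.45  -0.266  0.06 ]
capL1 [0.566 0.267 0.02 ]
capL2 [0.508 0.365 0.02 ]
capR [ 0.489 -0.357  0.02 ]
w2 [ 0.501 -0.054  0.036]
btn [ 0.646 -0.114  0.11 ]
rl [0.557 0.065 0.108]
rr [ 0.566 -0.153  0.108]
mount [[0.0, -0.964, -0.264, 0.067], [1.0, -0.0, 0.0, 0.001], [-0.0, -0.264, 0.964, -0.121], [0.0, 0.0, 0.0, 1.0]]
0 -6.283185307179586 2.3583
[0.364 0.358 0.   ] [0.674 0.757 0.   ] [-0.094 -0.233  0.   ]
1 -6.283185307179586 4.1417
[ 0.434 -0.052 -0.   ] [0.744 0.348 0.   ] [-0.023 -0.642  0.   ]
2 -6.283185307179586 5.2583
[ 0.385 -0.261  0.   ] [0.694 0.139 0.   ] [-0.072 -0.852  0.   ]
```

View pics/m1.png

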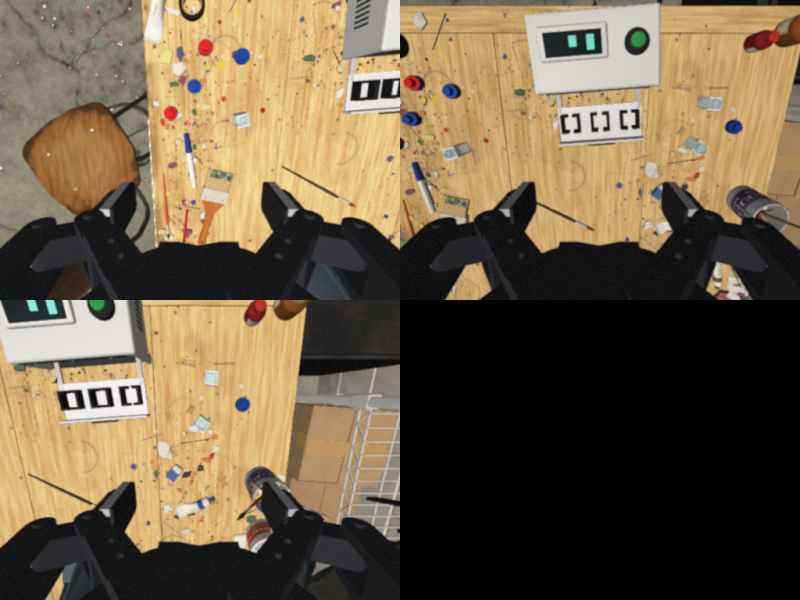

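Montage: wrist views of the left group, reader and right group. They match the top view. Next: close-ups of the three cells and the carrier for yaw, clear-face direction and neck size.

```bash
python3 - <<'E'
from h import *
P=dict(carrier=(.50,-.052,.2),R1=(.542,-.284,.2),R2=(.45,-.266,.2),L=(.438,.263,.2))
ims=[]
for n in ["R2","R1","carrier","L"]:
    p=P[n]; r.move_to(list(p),list(q(-2*np.pi))); r.sleep(.2)
    w=wrist(); np.savez(f"c_{n}.npz",**w)
    im=cv2.cvtColor(w["pixels"],cv2.COLOR_RGB2BGR)
    if n=="carrier": c=im[90:390-96,106:406]; o=(106,90)
    else: o=(186,122); c=im[122:222+20,186:326]
    c=cv2.resize(c,(400,300*1 if n!="carrier" else 272),interpolation=cv2.INTER_CUBIC) if n=="carrier" else cv2.resize(c,(400,343),interpolation=cv2.INTER_CUBIC)[:300]
    c=cv2.copyMakeBorder(c,0,300-c.shape[0],0,0,cv2.BORDER_CONSTANT); ims.append(c); print(n,o,w["fx"],r.current_t())
cv2.imwrite("pics/m2.png",np.vstack([np.hstack(ims[:2]),np.hstack(ims[2:])]))
E
```

```text
R2 (186, 122) 268.0241744249711 6.1917
R1 (186, 122) 268.0241744249711 6.9
carrier (106, 90) 268.0241744249711 8.0833
L (186, 122) 268.0241744249711 9.55
```

View pics/m2.png

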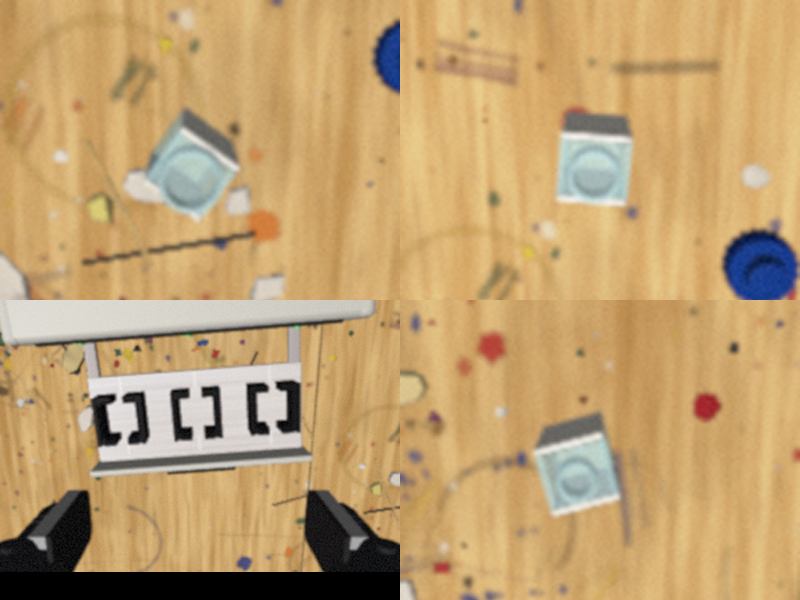

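Close-ups: on every cell the white (frosted) edges and the opaque grey side lie up and down in the image, roughly ±x world, so each needs about a quarter turn. R2 is also turned by about 30°. The necks differ: R2 is large, R1 medium and L small. The carrier's wells show as black brackets with their slots along x. Now the numbers.

```bash
cat >> h.py <<'E'
def cellfix(w,exp):
    """centre (z=.05) and frosted-normal yaw from image near expected xy"""
    im=cv2.cvtColor(w["pixels"],cv2.COLOR_RGB2HSV); p=w["pixels"].astype(int)
    m=((p[...,2]-p[...,0]>8)&(p.sum(2)>300)).astype(np.uint8)
    C=w["camera_from_world"]; e=C@np.array([exp[0],exp[1],.05,1]); u=e[0]/e[2]*w["fx"]+w["cx"]; v=e[1]/e[2]*w["fy"]+w["cy"]
    k=np.zeros_like(m); cv2.circle(k,(int(u),int(v)),32,1,-1); m&=k
    m=cv2.morphologyEx(m,cv2.MORPH_OPEN,np.ones((2,2)))
    m=cv2.morphologyEx(m,cv2.MORPH_CLOSE,np.ones((5,5)))
    cs,_=cv2.findContours(m,cv2.RETR_EXTERNAL,cv2.CHAIN_APPROX_NONE)
    c=max(cs,key=cv2.contourArea); pts=np.array([onz(w,a,b,.05)[:2]*1000 for a,b in c[:,0]],np.float32)
    (cx,cy),(a,b),ang=cv2.minAreaRect(pts)
    return cx/1000,cy/1000,a,b,ang
def xyz(w):
    h,wd=w["depth"].shape; vv,uu=np.mgrid[:h,:wd]; z=w["depth"]
    c=np.stack([(uu-w["cx"])/w["fx"]*z,(vv-w["cy"])/w["fy"]*z,z,np.ones_like(z)],-1)
    return (c@np.linalg.inv(w["camera_from_world"]).T)[...,:3]
E
python3 - <<'E'
from h import *
for n,e in dict(R1=(.542,-.284),R2=(.45,-.266),L=(.438,.263)).items():
    print(n,np.round(cellfix(dict(np.load(f"c_{n}.npz")),e),3))
w=dict(np.load("c_carrier.npz")); X=xyz(w); p=w["pixels"].astype(int)
near=(X[...,0]>.40)&(X[...,0]<.56)&(abs(X[...,1]+.05)<.12)
m=(near&(X[...,2]>.03)&(X[...,2]<.042)&(p.sum(2)<200)).astype(np.uint8)
m2=cv2.morphologyEx(m,cv2.MORPH_CLOSE,np.ones((13,13)))
n,l,s,c=cv2.connectedComponentsWithStats(m2)
for i in range(1,n):
    if s[i,4]>200:
        q2=(X[(l==i)&(m>0)][:,:2]*1000).astype(np.float32); print("well",np.round(cv2.minAreaRect(q2),1) if 0 else cv2.minAreaRect(q2),s[i,4])
# housing front edge at roof
t=near|True; f=(X[...,2]>.1)&(X[...,2]<.112)&(abs(X[...,1]+.045)<.1)
Y=X[f]; 
ys=np.arange(-.13,.05,.01); fr=np.array([[y,Y[abs(Y[:,1]-y)<.004][:,0].min()] for y in ys if (abs(Y[:,1]-y)<.004).any()]); print(np.polyfit(fr[:,0],fr[:,1],1), len(fr), f.sum())
# panel top z histogram
q3=(near&(X[...,2]>.03)&(X[...,2]<.042)&(p.sum(2)>=200)); print(q3.sum())
w=dict(np.load("w1.npz")); p=w["pixels"].astype(int)
g=((p[...,1]-p[...,0]>40)&(p[...,1]-p[...,2]>20)).astype(np.uint8); n,l,s,c=cv2.connectedComponentsWithStats(g); i=1+s[1:,4].argmax(); print("btn",s[i],c[i],onz(w,*c[i],.114))
for k in (0,1,2):
    w=dict(np.load(f"w{k}.npz")); p=w["pixels"].astype(int); X=xyz(w)
    b=((p[...,2]-p[...,0]>70)&(p[...,2]-p[...,1]>40)).astype(np.uint8); n,l,s,c=cv2.connectedComponentsWithStats(b)
    for i in range(1,n):
        if s[i,4]>60: Z=X[l==i]; print("blue",k,s[i,4],onz(w,*c[i],.015).round(3),np.median(Z,0).round(3),Z[:,2].max().round(3))
E
```

```text
R1 [ 0.544 -0.283 23.104 21.329 89.352]
R2 [ 0.451 -0.263 27.284 23.3   52.688]
L [ 0.439  0.268 20.169 25.269 15.718]
well ((511.20361328125, -114.2447738647461), (39.094242095947266, 39.43982696533203), 4.558861255645752) 648
well ((506.4434814453125, -50.74275207519531), (39.135047912597656, 37.79379653930664), 4.515418529510498) 562
well ((501.6044006347656, 12.149898529052734), (39.28337478637695, 40.29061508178711), 4.403491973876953) 674
[-0.07456028  0.56479713] 18 23543
1582
btn [295  39  20  23 360] [304.5         50.05833333] [ 0.64846383 -0.11050756  0.114     ]
blue 0 276 [0.569 0.273 0.015] [0.568 0.274 0.017] 0.481
blue 0 219 [0.509 0.371 0.015] [0.509 0.371 0.017] 0.03
blue 0 115 [0.384 0.388 0.015] [0.385 0.388 0.015] 0.481
blue 1 201 [0.57  0.271 0.015] [0.57  0.267 0.017] 0.03
blue 1 178 [0.51  0.372 0.015] [0.51  0.366 0.017] 0.03
blue 1 206 [ 0.493 -0.352  0.015] [ 0.493 -0.348  0.017] 0.481
blue 2 215 [ 0.492 -0.353  0.015] [ 0.493 -0.352  0.017] 0.481
blue 2 101 [ 0.326 -0.194  0.015] [ 0.327 -0.194  0.015] 0.018
```

```bash
cat >> h.py <<'E'
D=np.pi/180; RY=4.4*D; RX=np.array([np.cos(RY),np.sin(RY)]); RN=np.array([-np.sin(RY),np.cos(RY)])
W={1:np.array([.5016,.0121]),2:np.array([.5064,-.0507]),3:np.array([.5112,-.1142])}
def go(p,yaw,per=np.pi):
    y=best(p,yaw,per); r.move_to(list(p),list(q(y))); return y
def lin(xy,z,vel=.15): r.move_linear([float(xy[0]),float(xy[1]),float(z)],vel=vel)
def F(): return np.array(r.current_contact_force())
def lower(z,fmax,step=.002,vel=.03):
    """straight down in steps; stops when upward force rises by fmax. returns TCP z, dFz"""
    f0=F(); log=[]
    while True:
        p=np.array(r.current_tool_pos()); nz=max(z,cmdz(p)-step)
        lower.c=nz; lin(lower.xy,nz,vel); df=F()-f0; log.append((round(nz,4),df.round(1).tolist()))
        if df[2]>fmax or nz<=z: lower.log=log; return nz,df
def cmdz(p): return lower.c if lower.c is not None else p[2]
def setlow(xy,z): lower.xy=np.array(xy); lower.c=z
def pick_cell(c,f):
    """c xy, f frosted normal yaw; centre both ways; leaves gripped (jaws on clear faces), not lifted"""
    r.set_gripper(.7,30); go((*c,.13),f+np.pi/2); lin(c,.047); r.set_gripper(0,25); r.set_gripper(.7)
    lin(c,.085); go((*c,.085),f); lin(c,.047); r.set_gripper(0,40)
    return r.current_opening()
E
python3 - <<'E'
from h import *
o=pick_cell((.451,-.2635),-37*D); print("open",o,r.current_tool_pos(),F())
lin((.451,-.2635),.16); print(F(),r.current_opening())
w=W[3]; y=go((*w,.15),RY+np.pi/2); print("yaw",y)
lin(w,.09,.1); setlow(w,.09); print(lower(.060,8)); print(lower.log[-8:],r.current_tool_pos(),r.current_t())
d=grab("scene"); save(d,"s1.png",(200,150,380,260),4)
E
```

```text
open 0.29807366075459424 [ 0.45143228 -0.26377579  0.04792187] [-0.89505931  0.76108336  6.03861993]
[-1.04630586  0.37738654 -0.84705176] 0.29579202254940234
yaw 1.6475908138826472
(0.06, array([ 2.60833238, -5.51808575,  1.12510477]))
[(0.074, [2.4, -4.4, -2.7]), (0.072, [3.5, -3.8, -2.2]), (0.07, [3.6, -4.0, -2.1]), (0.068, [2.5, -5.2, -1.1]), (0.066, [2.4, -5.3, -2.1]), (0.064, [3.3, -6.8, -2.0]), (0.062, [2.2, -5.6, -1.1]), (0.06, [2.6, -5.5, 1.1])] [ 0.51138394 -0.11434172  0.05995408] 22.45
```

View pics/s1.png

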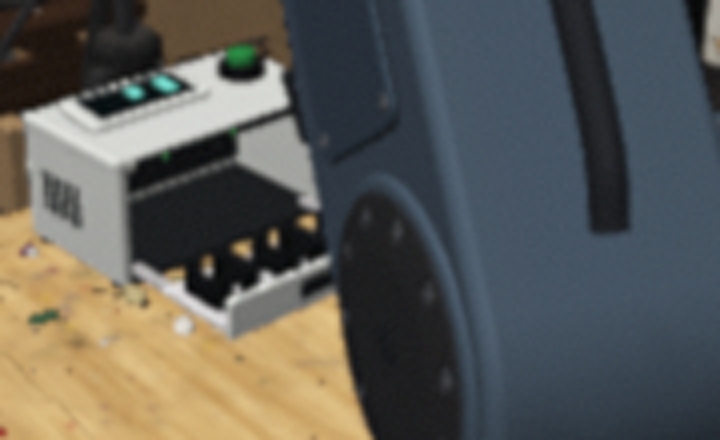

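The arm hides well 3 in this view, but the cell went down to z=0.060 with only about 6 N of side load, so it is in. Next: the other two cells.

```bash
cat >> h.py <<'E'
for k in W: W[k]=W[k]+np.array([.0005,-.0015])
E
python3 - <<'E'
from h import *
r.set_gripper(.6); lin(W[3],.15)
for c,f,k in [((.544,-.283),-4*D,2),((.439,.2665),16.7*D,1)]:
    print(k,"open",pick_cell(c,f)); lin(c,.17); print(r.current_opening())
    w=W[k]; y=go((*w,.17),RY+np.pi/2)
    lin(w,.09,.1); setlow(w,.09); print(lower(.060,10)); print(lower.log[-4:],r.current_t())
    if lower.log[-1][0]>.0601: break
    r.set_gripper(.6); lin(w,.17)
r.move_to([.42,-.04,.22],list(q(y+np.pi/2 if 0 else best((.42,-.04,.22),0,2*np.pi)))); r.sleep(.2)
w=wrist(); np.savez("v3.npz",**w); save(w,"v3.png",(96,0,416,240),2.5); print(r.current_t())
E
```

```text
2 open 0.2997559189969588
0.2951765122672936
(0.06, array([0.25829426, 1.16647056, 0.44838686]))
[(0.066, [0.3, 0.1, 0.1]), (0.064, [-0.2, 0.3, 0.1]), (0.062, [0.1, 0.0, 1.6]), (0.06, [0.3, 1.2, 0.4])] 35.6
1 open 0.29961862649305115
0.2974681313227596
(0.06, array([ 1.25282235,  4.75123857, -0.93060969]))
[(0.066, [1.1, 5.1, -1.0]), (0.064, [0.4, 4.7, -1.2]), (0.062, [1.1, 5.5, -0.8]), (0.06, [1.3, 4.8, -0.9])] 49.275
52.1333
```

View pics/v3.png

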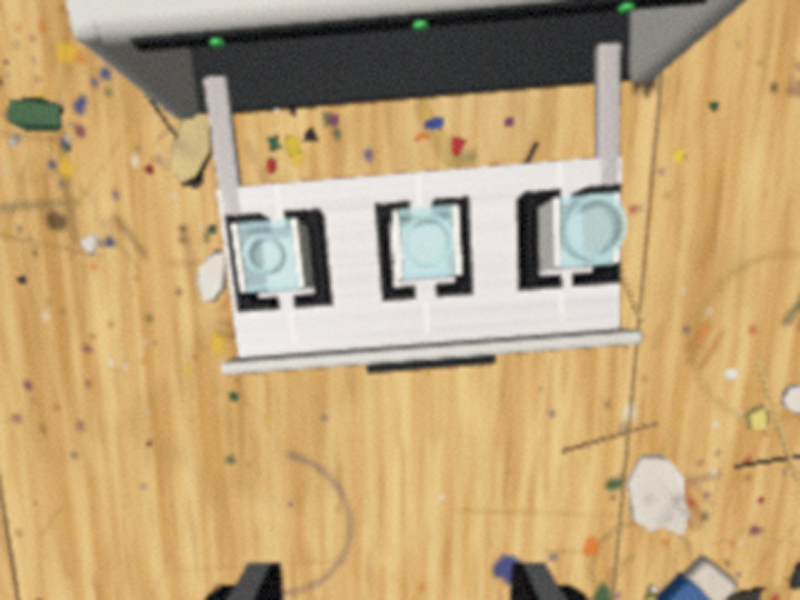

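All three cells are in their wells with the white (frosted) faces to ±y and the clear ones toward the slots. The well-3 cell at (590,230) may stand slightly high, so I'll check depths and find the caps again.

```bash
python3 - <<'E'
from h import *
w=dict(np.load("v3.npz")); X=xyz(w); p=w["pixels"].astype(int)
for k in W:
    m=(np.hypot(X[...,0]-W[k][0],X[...,1]-W[k][1])<.02)&(X[...,2]>.05); Z=X[m][:,2]; h,e=np.histogram(Z,np.arange(.05,.1,.003)); print(k,[(round(a,3),int(b)) for a,b in zip(e,h) if b>3])
    print(np.round(cellfix(w,(W[k][0],W[k][1])),3), X[m][:,:2].mean(0).round(4))
d=grab("top"); p=d["pixels"].astype(int)
b=((p[...,2]-p[...,0]>60)&(p[...,2]-p[...,1]>40)).astype(np.uint8); n,l,s,c=cv2.connectedComponentsWithStats(b)
for i in range(1,n):
    if s[i,4]>15: print("blue",s[i,4],c[i].round(1),onz(d,*c[i],.015).round(3))
E
```

```text
1 [(np.float64(0.05), 10), (np.float64(0.053), 10), (np.float64(0.056), 12), (np.float64(0.059), 87), (np.float64(0.062), 506), (np.float64(0.065), 15), (np.float64(0.068), 16), (np.float64(0.071), 23), (np.float64(0.074), 86)]
[5.0200e-01 1.3000e-02 2.8126e+01 2.1300e+01 4.4790e+00] [0.5019 0.0105]
2 [(np.float64(0.05), 4), (np.float64(0.059), 93), (np.float64(0.062), 482), (np.float64(0.065), 8), (np.float64(0.068), 11), (np.float64(0.071), 23), (np.float64(0.074), 113)]
[ 0.507 -0.052 27.903 21.378  4.388] [ 0.5069 -0.0511]
3 [(np.float64(0.05), 20), (np.float64(0.053), 25), (np.float64(0.056), 13), (np.float64(0.059), 101), (np.float64(0.062), 406), (np.float64(0.065), 36), (np.float64(0.068), 40), (np.float64(0.071), 60), (np.float64(0.074), 157)]
[ 0.512 -0.119 27.898 24.559  3.795] [ 0.5112 -0.1121]
blue 17 [166.6 205.1] [0.509 0.369 0.015]
blue 17 [339.  219.4] [ 0.464 -0.327  0.015]
```

All three bodies top out at about 62 mm and all necks at 74, so every cell is seated. One cap has been knocked: the right one moved from (0.492,-0.352) to (0.464,-0.327). I'll pick that cap first and try it on well 3.

```bash
cat >> h.py <<'E'
W={k:np.array([.5069,-.0522])+(2-k)*.064*RN for k in (1,2,3)}
def pick_cap(c,z=.039):
    r.set_gripper(.6,30); go((*c,.09),RY); lin(c,z); r.set_gripper(0,20); o1=r.current_opening(); r.set_gripper(.6)
    lin(c,.065); go((*c,.065),RY+np.pi/2); lin(c,z); r.set_gripper(0,60); print("cap grip",o1,r.current_opening()); lin(c,.18)
    return r.current_opening()
def try_cap(k,fmax=10,rad=.0012):
    """lower on cell k; spiral if it stops high. True if fitted"""
    w=W[k]; go((*w,.18),RY+np.pi/2); lin(w,.121,.15); setlow(w,.121); z,df=lower(.102,fmax,.0015); print("first",k,round(z,4),df.round(1))
    if z<.1065: return True
    for i,a in enumerate(np.arange(0,2*np.pi,np.pi/4)):
        o=w+rad*np.array([np.cos(a),np.sin(a)]); lin(o,z-.0003,.03); lower.xy=o; lower.c=z-.0003
        f=F(); 
        if f[2]<4: z2,df=lower(.102,fmax,.0015); print("spiral",i,round(z2,4),df.round(1)); z=z2
        if z<.1065: return True
    lin(w,.18); return False
E
python3 - <<'E'
from h import *
print(pick_cap((.464,-.329)))
d=grab("scene"); save(d,"s2.png",s=1.3)
print(try_cap(3),lower.log[-8:],r.current_tool_pos(),r.current_opening(),r.current_t())
E
```

```text
cap grip 0.19671075376827676 0.1704249471852516
0.17072742298019947
first 3 0.112 [-0.4 -1.1 13.9]
False [(0.1195, [1.3, -0.2, -0.8]), (0.118, [0.7, -0.3, -0.5]), (0.1165, [1.6, 0.2, -0.7]), (0.115, [1.6, 0.1, -1.2]), (0.1135, [-0.7, 0.7, 3.3]), (0.112, [-0.4, -1.1, 13.9])] [ 0.51140704 -0.11588265  0.17918724] 0.16976985106361087 64.0833
```

```bash
python3 - <<'E'
from h import *
for k in (2,1):
    ok=try_cap(k); print(k,ok,lower.log[-4:],r.current_opening(),r.current_t())
    if ok: break
E
```

```text
first 2 0.102 [-0.5 -0.1 10.6]
2 True [(0.106, [0.1, -1.2, 1.4]), (0.1045, [-0.3, -0.0, 0.7]), (0.103, [1.3, -0.6, 1.7]), (0.102, [-0.5, -0.1, 10.6])] 0.16677636606061563 68.2417
```

Cap R fits well 2, fully down at 0.102. Next cap.

```bash
python3 - <<'E'
from h import *
def press(): print("press",lower(.0995,25,.0007)); r.set_gripper(.5); lin(lower.xy,.18)
press()
left=[3,1]
for c in [(.510,.371),(.569,.273)]:
    if pick_cap(c)<.1: print("missed"); break
    ok=False
    for k in left:
        ok=try_cap(k); print(k,ok,lower.log[-3:],r.current_opening(),r.current_t())
        if ok: break
    if not ok: break
    press(); left.remove(k)
r.move_to([.42,-.04,.22],list(q(best((.42,-.04,.22),0,2*np.pi)))); r.sleep(.2)
w=wrist(); np.savez("v4.npz",**w); save(w,"v4.png",(96,0,416,240),2.5); print(r.current_t())
X=xyz(w)
for k in W:
    m=(np.hypot(X[...,0]-W[k][0],X[...,1]-W[k][1])<.02); print(k,np.percentile(X[m][:,2],[85,90,95,98]).round(4))
E
```

```text
Traceback (most recent call last):
  File "h.py", line 57, in lower
    p=np.array(r.current_tool_pos()); nz=max(z,cmdz(p)-step)
                                               ~~~~^^^
  File "h.py", line 60, in cmdz
    def cmdz(p): return lower.c if lower.c is not None else p[2]
                                   ^^^^^^^
AttributeError: 'function' object has no attribute 'c'
```

```bash
python3 - <<'E'
from h import *
def press(): print("press",lower(.0995,25,.0007)); r.set_gripper(.5); lin(lower.xy,.18)
setlow(W[2],.102); press()
left=[3,1]
for c in [(.510,.371),(.569,.273)]:
    if pick_cap(c)<.1: print("missed"); break
    ok=False
    for k in left:
        ok=try_cap(k); print(k,ok,lower.log[-3:],r.current_opening(),r.current_t())
        if ok: break
    if not ok: break
    press(); left.remove(k)
r.move_to([.42,-.04,.22],list(q(best((.42,-.04,.22),0,2*np.pi)))); r.sleep(.2)
w=wrist(); np.savez("v4.npz",**w); save(w,"v4.png",(96,0,416,240),2.5); print(r.current_t())
X=xyz(w)
for k in W:
    m=(np.hypot(X[...,0]-W[k][0],X[...,1]-W[k][1])<.02); print(k,np.percentile(X[m][:,2],[85,90,95,98]).round(4))
E
```

```text
press (0.0995, array([-0.76250036,  1.42084795, 21.13694124]))
cap grip 0.1944328301141624 0.17061991677247237
first 3 0.112 [-1.1  0.6 16.6]
3 False [(0.115, [-0.4, -1.4, 0.2]), (0.1135, [-2.0, -0.1, 6.2]), (0.112, [-1.1, 0.6, 16.6])] 0.17172833590897865 83.4667
first 1 0.112 [-1.2  0.3 14.7]
1 False [(0.115, [-0.8, 0.1, -1.5]), (0.1135, [-0.5, -0.4, 4.1]), (0.112, [-1.2, 0.3, 14.7])] 0.17205288026699586 88.6917
90.2917
1 [0.064  0.0693 0.0744 0.0751]
2 [0.0905 0.091  0.0914 0.0917]
3 [0.0728 0.0744 0.0751 0.0756]
```

View pics/v4.png

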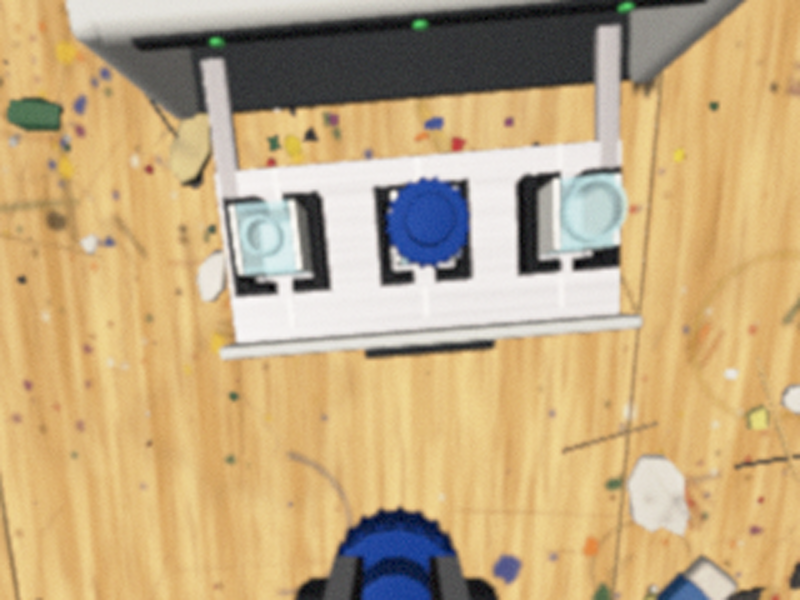

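The well-2 cap is fully seated, with its top at about 91 mm. But the carrier has moved roughly 6 mm inward since v3: the lip is at row 345 where it was at 362. That makes the failed trials on wells 1 and 3 doubtful, so I'll measure the shift.

```bash
python3 - <<'E'
from h import *
P={}
for n in("v3","v4"):
    w=dict(np.load(n+".npz")); 
    print(n,np.linalg.inv(w["camera_from_world"])[:3,3].round(4))
    for k in (1,3): print(k,np.round(cellfix(w,W[k]),4)[:2])
    g=cv2.cvtColor(w["pixels"],cv2.COLOR_RGB2GRAY); P[n]=g[60:150,150:360].astype(np.float32)
    # lip: dark strip columns 244..292
    p=w["pixels"].astype(int).sum(2); col=p[130:160,245:290]; v,u=np.nonzero(col<200); print("lip px",(u.mean()+245).round(2),(v.mean()+130).round(2),onz(w,u.mean()+245,v.mean()+130,.0275).round(4))
E
```

```text
v3 [ 0.4866 -0.0387  0.3411]
1 [0.5019 0.0134]
3 [ 0.512  -0.1194]
lip px 266.78 145.21 [ 0.4565 -0.0533  0.0275]
v4 [ 0.4866 -0.0387  0.3411]
1 [0.5084 0.0137]
3 [ 0.5187 -0.1189]
lip px 266.82 139.19 [ 0.4633 -0.0533  0.0275]
```

```bash
cat >> h.py <<'E'
def shift():
    """carrier shift along RX since v3, from the dark lip"""
    r.move_to([.42,-.04,.22],list(q(best((.42,-.04,.22),0,2*np.pi)))); r.sleep(.2); w=wrist()
    p=w["pixels"].astype(int).sum(2)[125:160,245:290]; v,u=np.nonzero(p<200)
    return onz(w,u.mean()+245,v.mean()+125,.0275)[0]-.4565, w
def try_cap2(k,s,fmax=10):
    w=W[k]+s*RX; go((*w,.18),RY+np.pi/2); lin(w,.121,.15); setlow(w,.121); z,df=lower(.102,fmax,.0015); print("try",k,round(z,4),df.round(1),lower.log[-4:])
    if z<.1065: return True
    lin(w,.18); return False
E
python3 - <<'E'
from h import *
s=.0067
for k in (3,1):
    ok=try_cap2(k,s); print(k,ok,r.current_opening(),r.current_t())
    if ok: break
    s,w=shift(); print("shift",s)
E
```

```text
try 3 0.112 [-0.1  1.2 16.7] [(0.1165, [-0.3, 0.4, -0.1]), (0.115, [-0.8, 0.1, -1.1]), (0.1135, [-1.7, -0.4, 4.9]), (0.112, [-0.1, 1.2, 16.7])]
3 False 0.1755644849836739 94.475
shift 0.008016930526276
try 1 0.102 [-1.4  1.   9.4] [(0.106, [-1.1, 0.2, -0.0]), (0.1045, [-0.5, 0.2, 0.4]), (0.103, [-0.1, 1.2, 0.9]), (0.102, [-1.4, 1.0, 9.4])]
1 True 0.1709768512744663 101.4083
```

That cap fits well 1 once the shift is corrected. Last cap goes to well 3.

```bash
python3 - <<'E'
from h import *
def press(): print("press",lower(.0995,25,.0007)[1]); r.set_gripper(.5); lin(lower.xy,.18)
setlow(W[1]+.008*RX,.102); press()
o=pick_cap((.569,.273)); s,w=shift(); print(o,"shift",s,r.current_t())
if o>.1 and try_cap2(3,s):
    press()
    s,w=shift(); np.savez("v5.npz",**w); print("shift",s); X=xyz(w)
    for k in W:
        c=W[k]+s*RX; m=(np.hypot(X[...,0]-c[0],X[...,1]-c[1])<.018); print(k,np.percentile(X[m][:,2],[80,90,95]).round(4))
save(w,"v5.png",(96,0,416,240),2.5); print(r.current_t())
E
```

```text
press [-0.23999309  1.43826695 19.62579338]
cap grip 0.19813650501792957 0.17209816263454356
0.1721392284347465 shift 0.01042123441731918 111.275
try 3 0.102 [-0.3  1.   9.8] [(0.106, [0.4, 0.2, 1.4]), (0.1045, [-0.6, 0.3, -0.5]), (0.103, [0.8, 0.7, 1.1]), (0.102, [-0.3, 1.0, 9.8])]
press [-1.8455958   1.4694583  19.35506362]
shift 0.012632349833610113
1 [0.0902 0.091  0.0913]
2 [0.0904 0.091  0.0914]
3 [0.09   0.0908 0.0913]
120.4667
```

View pics/v5.png

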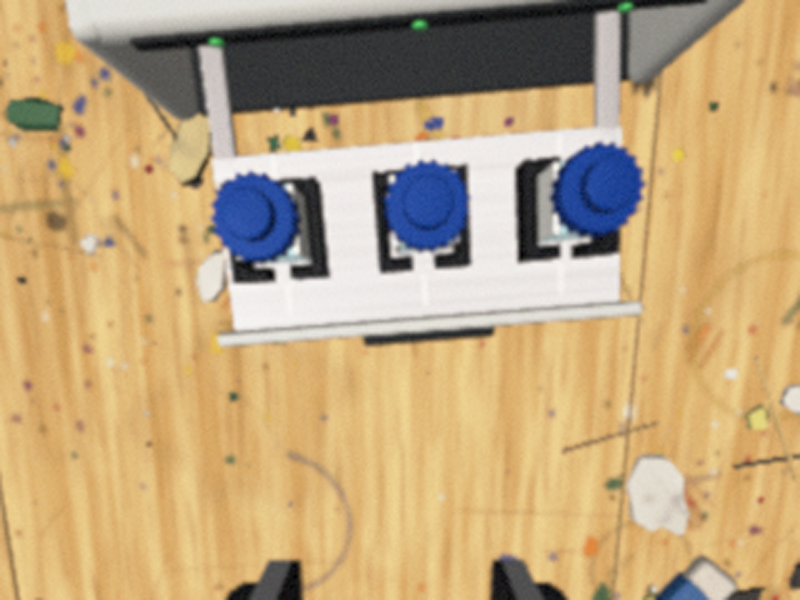

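All three caps top out at the same 0.0910, so all are fitted. Next is pushing the lip with the fingers closed. I'll tilt the tool 40° so the gripper body stays clear of the housing.

```bash
python3 - <<'E'
from h import *
t=40*D; c,s_=RX; S=.0126
M=np.array([[np.cos(t)*c,s_,np.sin(t)*c],[np.cos(t)*s_,-c,np.sin(t)*s_],[np.sin(t),0,-np.cos(t)]])
Q=list(R.from_matrix(M).as_quat())
lip=W[2]+(S-.0525)*RX
def tcp(a,z=.0373): p=lip+(a-.0225)*RX; return [float(p[0]),float(p[1]),z]
print([r.inverse_kinematics(tcp(a),Q) is not None for a in (-.03,0,.05,.1)])
r.set_gripper(0,20); r.move_to(tcp(-.03,.15),Q); r.move_linear(tcp(-.03)); f0=F(); log=[]
r.move_linear(tcp(-.008),vel=.1); a=-.008
while a<.105:
    a+=.004 if a<.076 else .0015
    r.move_linear(tcp(a),vel=.04); f=(F()-f0); fx=float(f[:2]@RX); log.append((round(a,4),round(fx,1),round(f[2],1)))
    if fx<-14: break
print(log); r.sleep(.3); r.move_linear(tcp(a-.04)); r.move_linear(tcp(a-.04,.2)); print(r.current_t())
d=grab("scene"); save(d,"s3.png",(180,120,420,270),3.3)
E
```

```text
[True, True, True, True]
[(-0.004, 0.5, np.float64(0.5)), (0.0, 0.7, np.float64(0.4)), (0.004, -0.3, np.float64(-0.4)), (0.008, -0.3, np.float64(0.1)), (0.012, -0.5, np.float64(-0.4)), (0.016, 1.0, np.float64(0.1)), (0.02, 0.4, np.float64(0.3)), (0.024, 0.6, np.float64(-0.7)), (0.028, 0.1, np.float64(-0.9)), (0.032, -0.7, np.float64(-0.1)), (0.036, -0.3, np.float64(-0.2)), (0.04, 0.6, np.float64(-0.6)), (0.044, -0.5, np.float64(0.1)), (0.048, 0.6, np.float64(0.1)), (0.052, 0.6, np.float64(0.5)), (0.056, 0.7, np.float64(-0.3)), (0.06, -0.3, np.float64(-0.2)), (0.064, -0.1, np.float64(-0.4)), (0.068, 0.6, np.float64(0.3)), (0.072, 0.9, np.float64(0.6)), (0.076, 0.4, np.float64(0.6)), (0.0775, 0.1, np.float64(-0.3)), (0.079, 0.4, np.float64(-0.2)), (0.0805, 0.5, np.float64(-0.1)), (0.082, -0.1, np.float64(-0.2)), (0.0835, 0.3, np.float64(-0.0)), (0.085, 0.5, np.float64(-0.7)), (0.0865, 0.0, np.float64(-0.4)), (0.088, 1.1, np.float64(-0.0)), (0.0895, 0.6, np.float64(0.4)), (0.091, 0.5, np.float64(0.4)), (0.0925, 0.4, np.float64(0.1)), (0.094, -4.7, np.float64(3.4)), (0.0955, -13.3, np.float64(7.5)), (0.097, -20.2, np.float64(9.7))]
135.4917
```

View pics/s3.png

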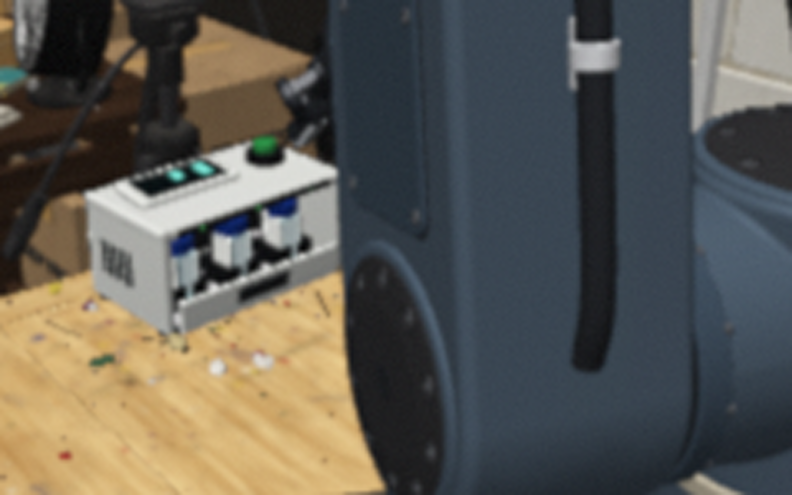

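The carrier is in: lip at (263,287) beside the housing front, caps inside, and a hard stop on the push. I'll check the gap and find the button with one wrist view.

```bash
python3 - <<'E'
from h import *
r.move_to([.56,-.09,.33],list(q(best((.56,-.09,.33),RY,2*np.pi)))); r.sleep(.2); w=wrist(); save(w,"v6.png",s=1.5)
p=w["pixels"].astype(int); X=xyz(w)
g=((p[...,1]-p[...,0]>40)&(p[...,1]-p[...,2]>20)).astype(np.uint8); n,l,s,c=cv2.connectedComponentsWithStats(g); i=1+s[1:,4].argmax(); print("btn",s[i],c[i],np.median(X[l==i],0).round(4),onz(w,*c[i],np.median(X[l==i][:,2])).round(4))
c2=W[2]; u=(X[...,:2]-c2)@RX; v=(X[...,:2]-c2)@RN; z=X[...,2]
for y in (-.06,-.03,0,.03,.06):
    k=abs(v-y)<.003
    roof=u[k&(z>.102)&(z<.113)].min(); pan=u[k&(z>.031)&(z<.04)&(u<.1)&(u>0)]
    print(y,"roof front",roof.round(4),"panel",pan.min().round(4) if len(pan) else None)
k=(abs(v)<.025)&(z>.022)&(z<.033)&(u>0)&(u<.12)&(p.sum(2)<200); print("lip",k.sum(),np.percentile(u[k],[2,50]) if k.any() else None,r.current_t())
E
```

```text
btn [267  92  21  22 362] [277.12154696 102.48618785] [ 0.6452 -0.1081  0.1305] [ 0.6452 -0.1081  0.1305]
-0.06 roof front 0.0611 panel None
-0.03 roof front 0.0628 panel None
0 roof front 0.0613 panel None
0.03 roof front 0.0627 panel None
0.06 roof front 0.0629 panel None
lip 0 None 136.9667
```

View pics/v6.png

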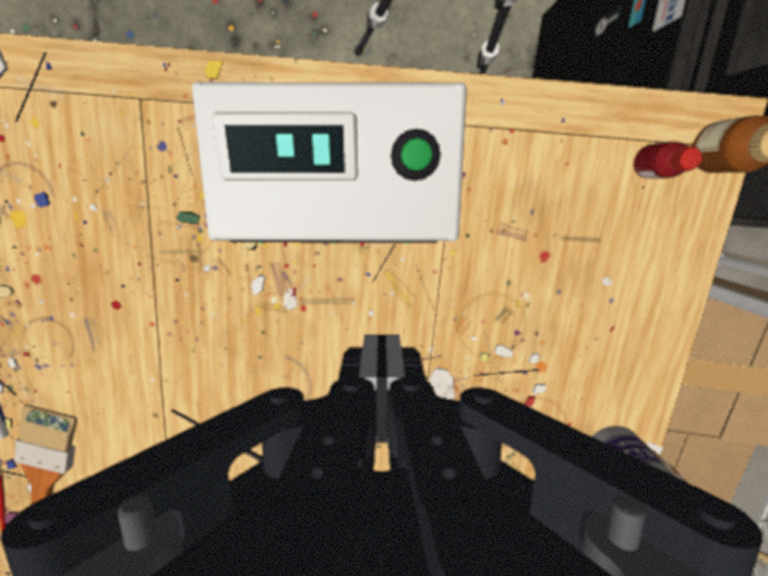

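The roof hides the lip from here, which already means the carrier is out by under about 4 mm. One view from farther back will settle it. If it agrees, press the button at (0.645,-0.108,0.1305).

```bash
python3 - <<'E'
from h import *
r.move_to([.42,-.05,.2],list(q(best((.42,-.05,.2),RY,2*np.pi)))); r.sleep(.2); w=wrist()
X=xyz(w); p=w["pixels"].astype(int).sum(2); u=(X[...,:2]-W[2])@RX; v=(X[...,:2]-W[2])@RN; z=X[...,2]
k=(abs(v)<.026)&(z>.02)&(z<.034)&(u>.02)&(u<.075)&(p<220); rf=np.median([u[(abs(v-y)<.003)&(z>.1)&(z<.113)].min() for y in np.arange(-.06,.07,.02)])
L=np.percentile(u[k],[3,50,97]); print("lip",k.sum(),L.round(4),"roof front",rf.round(4),"gap",(rf-L[0]).round(4))
save(w,"v7.png",(96,0,416,240),2.5)
if .006<rf-L[0]<.0125:
    b=(.6452,-.1081); r.set_gripper(0,20); go((*b,.2),RY); lin(b,.157,.1); setlow(b,.157); print(lower(.1425,14,.001)); print(lower.log); r.sleep(.3); lin(b,.2); 
print(r.current_t())
E
```

```text
lip 276 [0.0521 0.0545 0.0564] roof front 0.0614 gap 0.0093
(0.144, array([-6.27089104,  1.98682811, 19.99540432]))
[(0.156, [1.5, 0.7, 0.1]), (0.155, [-0.4, -0.5, 0.3]), (0.154, [0.6, 0.6, 1.6]), (0.153, [-0.1, -0.4, -0.4]), (0.152, [1.0, 0.1, 1.3]), (0.151, [0.3, 0.3, 1.8]), (0.15, [0.9, 0.5, 2.0]), (0.149, [0.6, 0.2, 3.4]), (0.148, [2.0, -1.0, 3.2]), (0.147, [1.2, 0.5, 4.0]), (0.146, [1.4, -0.7, 4.7]), (0.145, [-2.0, -0.2, 12.2]), (0.144, [-6.3, 2.0, 20.0])]
143.8167
```

View pics/v7.png

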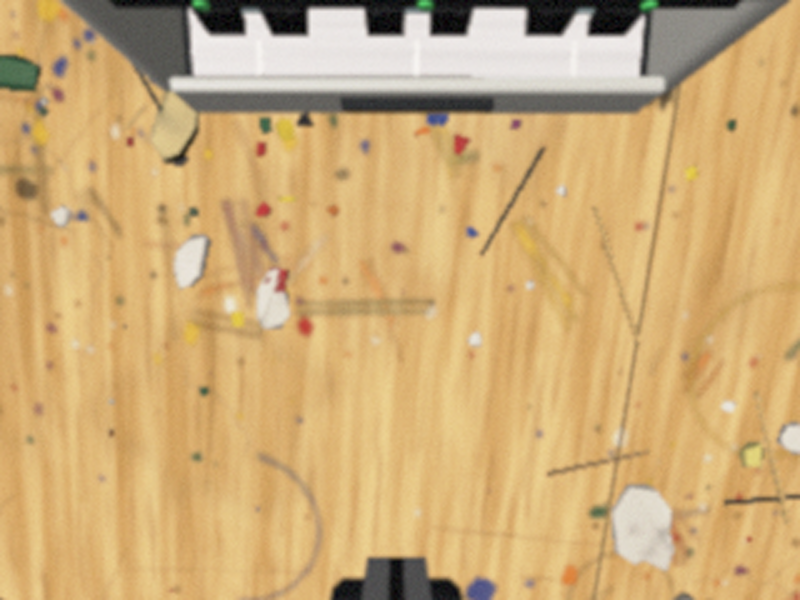

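The lip stands 9 mm in front of the housing, against 10 mm by design, so the carrier is home. The panel at row 90 lies flat along the front. The button went down about 6 mm at 2–5 N to a hard stop at 20 N and was released. Handing in after a final check of the carrier and the bystanders.

```bash
python3 - <<'E'
from h import *
r.move_to([.40,-.04,.28],list(q(best((.40,-.04,.28),RY,2*np.pi)))); r.sleep(.3)
w=wrist(); a=cv2.resize(w["pixels"][0:192,106:406],(400,256)); d=grab("top"); t=d["pixels"]; t0=np.load("top0.npz")["pixels"]
c=lambda i:cv2.resize(i[150:240,140:390],(800,288),interpolation=cv2.INTER_CUBIC)
m=np.vstack([np.hstack([a,cv2.resize(grab("scene")["pixels"][120:260,180:400],(400,256))]),c(t)]); cv2.imwrite("pics/f.png",cv2.cvtColor(m,cv2.COLOR_RGB2BGR))
X=xyz(w); p=w["pixels"].astype(int).sum(2); u=(X[...,:2]-W[2])@RX; v=(X[...,:2]-W[2])@RN; z=X[...,2]
k=(abs(v)<.026)&(z>.02)&(z<.034)&(u>.02)&(u<.075)&(p<220); print(k.sum(),np.percentile(u[k],[3,50]))
r.hand_in(); print(r.current_t())
E
```

```text
172 [0.05238688 0.05421653]
the job is handed in; nothing more can be done
the job is handed in; nothing more can be done
```

View pics/f.png

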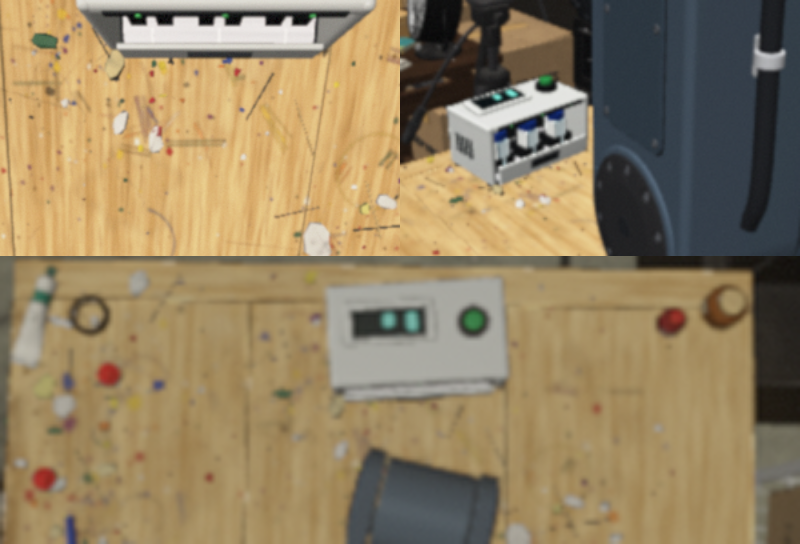

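The job is done and handed in, at about 145 s of the 210 s allowed. All three cells are in the wells with their clear faces toward the light slots, and each has its own cap pushed fully on. I then pushed the carrier home and pressed and released the start button.

**Last checks:**
- **Caps:** all three tops measured the same, about 91 mm (90 mm expected).
- **Carrier:** it ran to a hard stop at about 20 N. The lip stands 9.3 mm in front of the housing (10 mm by design) and had not moved after the button press.
- **Button:** it was pressed only after the carrier check. It went down about 6 mm at 2–5 N to a hard stop, then I let go. I did not measure it springing back.
- **Other things:** the bottles, the tape and the red caps look untouched in the last top view, by eye only.

**What went wrong on the way:**
- **Knocked cap:** the right-hand cap was knocked about 4 cm aside during the run, so I located it again before picking it up.
- **Carrier creep:** the carrier crept inward, 12.6 mm in all by the time the last cap was on. One cap trial failed falsely because of it. I re-measured, corrected for the shift, and that cap then fitted well 1.

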